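Crank the cross slide to the rider and zero its readout

TASK

Turn the cross slide's handwheel by its crank grip until the carriage's pointer stands at the mark on the rider clipped to the scale. Then press the key on the readout box fully down, keep it down for at least two seconds to zero the readout, and let it come up again. Do not shift the rider or push the carriage itself, and leave the other things on the bench where they are.

Things in the scene. Friction and masses are not known exactly. Their poses are not given: they have to be found in the camera images.
- cross_slide: Grey bench cross slide, fixed. Origin on the bench under the centre of its gear box (80 x 64, 73 mm high); x to the rear, y along the bed to its far (left) end, z up. Bed 76 mm wide, y = 32 to 256 mm. Aluminium scale bar in front of it, x = -60 to -38 mm, top at z = 34 mm, a tick every 5 mm
- lamp_head (a point): Centre of the underside of a work lamp fixed to the cross slide (attitude the same): head 130 (x) x 56 (y) x 26 mm; its 16 mm post stands at x = 52, y = 55 mm of cross_slide. It hangs over the upper (+y) half of the handwheel, so a vertical tool fouls it there: come in along the handwheel's leaning shaft, from the right (-y) and above
- wheel_center (a point): Centre of the handwheel, a spoked steel wheel 110 mm across on the gear box (attitude as cross_slide's). Its shaft leans 30 degrees from vertical to the right, away from the bed: outward shaft direction in the cross_slide frame (0, -0.5, 0.866). Rim 10 mm thick; the hub stands at most 6 mm out of the wheel's middle plane
- crank_grip_mid (a point): Point on the axis of the black crank grip: a round post 18 mm in diameter, 51 mm long, parallel to the shaft, 38 mm from the shaft's axis, spinning freely on its pin. The point is 35 mm out of the wheel's middle plane; the grip runs from 28 mm below it (wheel side) to 23 mm beyond it (free end). z of its attitude: outward shaft direction
- handwheel (a joint): Angle of the handwheel (rad), growing clockwise as seen from outside, looking down on the wheel; 0 to 31.4. One clockwise turn moves the carriage 12 mm along +y of cross_slide (left, away from the wheel); anticlockwise brings it back. Takes about 2 N at the grip, stays where it is left. Only the wheel moves the carriage
- pointer_tip (a point): Tip of the small dark pointer on the front side of the carriage (the steel block, 92 x 70 mm, that slides along the bed); attitude as cross_slide's
- rider_mark (a point): Black mark line on top of the rider, a steel clip 16 mm wide on the front of the scale bar; attitude as cross_slide's. The pointer is at the mark when pointer_tip and rider_mark have the same y in the cross_slide frame. At the start the rider is 16 to 44 mm further along +y than the pointer. The rider is tight and is to stay where it is
- readout: Grey plastic readout box fixed to the bench, 90 mm deep (x), 120 mm wide (y); its origin is on the bench under its centre. Front part 36 mm high; the rear 34 mm of the depth rises to 71 mm and carries the dark display
- zero_key_top (a point): Centre of the top face of the zero key, the one round white push key, 28 mm in diameter, on the low front part of the readout box, 18 mm in front of its centre line; it is pressed straight down
- zero_key (a joint): How far the key is pressed (m): 0 up, 0.006 fully down; springs back; about 5 N at full travel
- grease_tin: Bystander, loose: blue, yellow and white round tin, 68 mm across, 69 mm high; origin at the centre of its underside. To be left alone
- tape_measure: Bystander, loose: yellow and black tape measure, 39x79x66 mm; origin at the centre of its underside. To be left alone
- spanner_13: Bystander, loose: bright steel combination spanner, 172 mm long, 6 mm thick, lying flat; origin at the centre of its underside. To be left alone
- bearing: Bystander, loose: steel ball bearing, 52 mm across, 15 mm high, lying flat; origin at the centre of its underside. To be left alone
- carriage: The carriage that carries the pointer: steel block 92 x 70 mm, 26 mm high; origin under its centre at the top of the bed's ways
Things that resemble listed ones, but are neither listed nor needed, are in the scene too. What is shaped like the readout but orange is not meant.

How it is judged:
By the outcome, as a careful person would: the job done as asked, in the order asked, and still so for the second after the job is handed in, with the robot touching nothing.
It also fails if it takes over 72 s, if anything falls off the work surface, if the arm or the gripper's body presses on something with over 40 N, if the wrist force passes 120 N, or if a joint passes its speed limit or range.

ROBOT

A 6-joint arm with a two-finger parallel gripper is mounted at the origin on a cart in front of the work surface, level with it; the furniture and walls round the work are solid. World frame = base frame: x ahead of the robot, y to its left, z up, the work surface at z = 0. Lengths are in m, angles in degrees, forces in N, time in s.
With the tool pointing down it reaches from about 0.35 to 0.775 m from the base axis. Payload 7.3 kg.
Tool frame: the origin (TCP) lies on the centre line of the jaws, within the pads' length; the fingertips stand 22 mm ahead of it and the grasp point (between the pads) lies 3 mm ahead of it; z points along the fingers, y is the direction in which the jaws open and shut (so a half turn about z gives the same grasp; the last joint's range is limited). The gripper opens to 92 mm and grips with 3 to 60 N. Pads are 19 mm wide; open, the fingers measure 130 mm over their backs; the gripper's body (75 mm by 190 mm) begins 47 mm behind the grasp point.
Start: joints at [68.411, 19.595, 87.324, -0, 73.075, -8.365], TCP at [0.12, 0.511, 0.249] pointing down, gripper open.
Joint ranges: [-145.02, 145.02], [-44.19, 115.74], [2.07, 154.8], [-57.11, 237.11], [16.16, 152.29], [-177.93, 177.93]. Speed limits (degrees/s): [147.25, 147.25, 180, 180, 180, 180].

INTERFACE

Orientations are given as a 3x3 rotation matrix whose columns are the frame's x, y, z axes.
In Python, from bench import robot, cams gives the robot as it stands.
- The arm moves only by the tool move_arm, never from a script. Its argument "rows" is a list that holds one entry, the list of rows, each a list of 7 numbers: the shift along the tool's x, y, z in mm, then the turn, a rotation vector about the tool's x, y, z in rad, then the closure, from -1 (fully open) to 1 (shut). A call has 1 to 10 rows; each row shifts and turns the commanded pose from where the row before left it, along the tool's axes as they then stand; what a row does not reach is not made up. A row lasts 1/12 s, in which the tool goes at most 41.7 mm and 7.16 degrees, less where a joint would pass 70% of its speed; a pose out of reach is approached as far as the arm can. A call is refused whole if a number of a shift passes 41.7 or a number of a turn 0.125, either way. A call with a gripper value outside its range is refused whole. The fingers move at their own pace and stop on an object; "newtons" is the grip in N (left out, the last holds). Time passes only in rows, so rows that do not move let the fingers close. It gives the time, the measured TCP pose, the force and the opening at its end, in the units of the state.
- robot.sense(): the state, without advancing time (a new reading comes with each control period).
- cams.camera(name): name is "scene" or "top" or "wrist"; returns (picture, depth): 480x640x3 uint8, blue, green, red; 480x640 float32, m along the optical axis (not along the pixel's ray), 0 where there is no reading.
- cams.calibration(name): a dict with "fovy" (degrees; the focal length in pixels is half the picture's height over the tangent of half this angle, whatever the lens; pixels are square), "cx", "cy" (the principal point, pixels), "k1" (the pictures are not rectified: a ray, as slopes to the right and down, at radius r is drawn at 1 + k1 r^2 times it, then the intrinsics apply), "xyz" and "rotation" of the camera in the world; the wrist camera has in their place "hand_eye" (4x4, takes a point from camera to tool coordinates, whose origin is the TCP and whose axes are the flange's). Camera axes: x right, y up, looking along -z (the intrinsics and any distortion apply to the point x, -y, -z); pixel columns grow to the right and rows downward; lengths in m; the calibration is good to about 2 mm. A picture is of the moment at which its call begins: read the wrist's pose just before it. calibration takes no time and is no camera call.
- robot.finish_job(): hands the job in, once; it reports no verdict.
The state is a dict: "time_s": time; "joint_positions": joint angles; "joint_vel": joint speeds; "joint_efforts": joint torques, N m; "tcp_pos": TCP position; "orientation": TCP orientation; "contact_force": force on the tool from outside, world axes, zero at the start; "ft_torque": the same for the moment, N m; "opening": opening from 0.0 (shut) to 1.0 (fully open).
Only numpy, scipy, OpenCV 4.12 (cv2) and the standard library are available. Lean on these libraries where they do the work, as an engineer would, in place of code of your own. Each camera call takes 0.05 s, during which the arm holds its last target.

## Working session

There is one attempt and no reset: what is moved stays moved. The work goes in short steps, Python scripts to look and compute and a tool call to move; the robot and the scene stay as the last step left them, time stands still between calls to the robot, and variables do not carry over. Pictures are saved under pics/ and viewed, and the job is handed in when it is done.

Besides the shell and the picture viewer there is one more tool, called by a JSON object that holds its "fn" and its "kwargs", one argument or row to a line. move_arm: Moves the arm, as the interface text tells. Its arguments: {"type":"object","properties":{"rows":{"type":"array","items":{"type":"array","items":{"type":"array","items":{"type":"number"}}}},"newtons":{"type":"number"}},"required":["rows"]}

```bash
ls; mkdir -p pics
python3 - <<'E'
from bench import robot, cams
import cv2, numpy as np
s=robot.sense(); print(s)
for n in ("scene","top","wrist"):
    p,d=cams.camera(n); cv2.imwrite(f"pics/{n}0.png",p); np.savez(f"/tmp/{n}0.npz",p=p,d=d); print(n,cams.calibration(n))
E
```

```text
pics
{'time_s': 0.0, 'joint_positions': array([ 6.84119273e+01,  1.96368436e+01,  8.73759092e+01, -1.43401815e-04,
        7.30746626e+01, -8.36427206e+00]), 'joint_vel': array([-0.04481383,  0.00529425, -0.01892731, -0.04128259, -0.02106008,
        0.03201846]), 'joint_efforts': array([ 5.30632315e-04, -4.31222713e+01, -2.44233209e+01,  7.19577447e-02,
        5.54866449e-02, -5.80361939e-05]), 'tcp_pos': array([0.11993221, 0.51074421, 0.2480493 ]), 'orientation': array([[-9.73484068e-01,  2.28754142e-01, -5.59120725e-04],
       [ 2.28754719e-01,  9.73483057e-01, -1.41954489e-03],
       [ 2.19567779e-04, -1.50980584e-03, -9.99998836e-01]]), 'contact_force': array([-0.80453576,  0.28899477,  0.50419335]), 'ft_torque': array([-0.02911163, -0.02834621,  0.04351337]), 'opening': 1.001299746491045}
scene {'fovy': 45.48848871320671, 'cx': 323.33387208951285, 'cy': 234.00364376693798, 'k1': 0.02096809128944395, 'xyz': array([-0.49672607, -0.98885066,  1.03494443]), 'rotation': array([[ 0.72689295,  0.35236934, -0.58945948],
       [-0.68670077,  0.38329772, -0.61767703],
       [ 0.00828803,  0.85376736,  0.52058871]])}
top {'fovy': 45.33110675694125, 'cx': 326.0643878706717, 'cy': 234.48464237912992, 'k1': 0.006208013713576073, 'xyz': array([0.25291885, 0.02150137, 1.52730557]), 'rotation': array([[ 0.01567567,  0.98721488, -0.15862238],
       [-0.99955765,  0.01948222,  0.02247096],
       [ 0.02527398,  0.15819996,  0.98708358]])}
wrist {'fovy': 61.49585009637365, 'cx': 318.48527579187737, 'cy': 238.2357231374788, 'k1': -0.030317013416604515, 'hand_eye': array([[-3.18477864e-04,  9.61928043e-01,  2.73302649e-01,
         7.36240000e-02],
       [ 9.99999917e-01,  2.36451531e-04,  3.33068410e-04,
         1.38455891e-03],
       [ 2.55765014e-04,  2.73302732e-01, -9.61928038e-01,
        -1.35846353e-01],
       [ 0.00000000e+00,  0.00000000e+00,  0.00000000e+00,
         1.00000000e+00]])}
```

View pics/scene0.png

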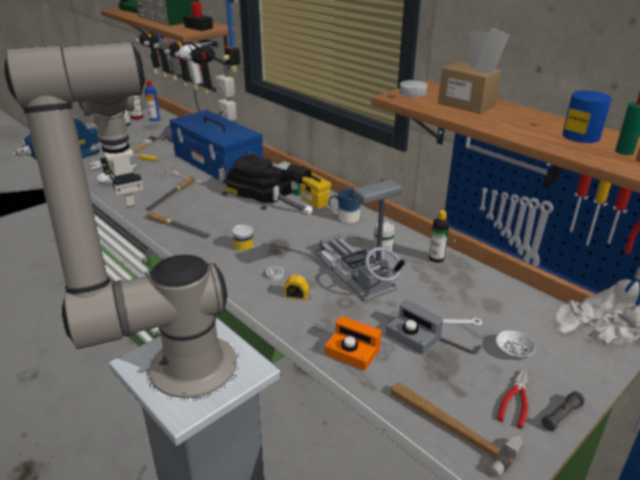

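View pics/top0.png

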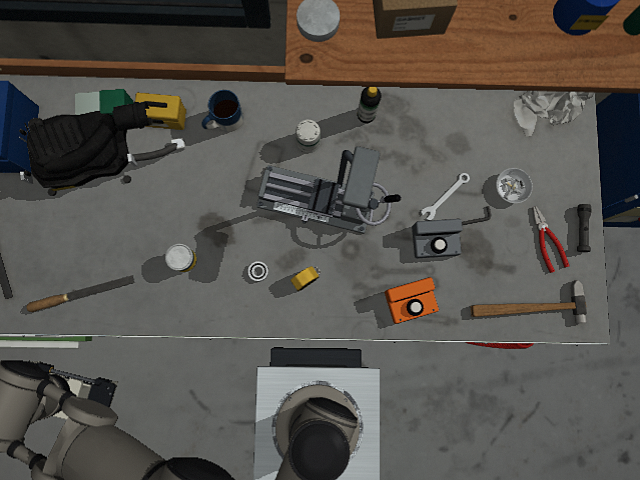

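View pics/wrist0.png

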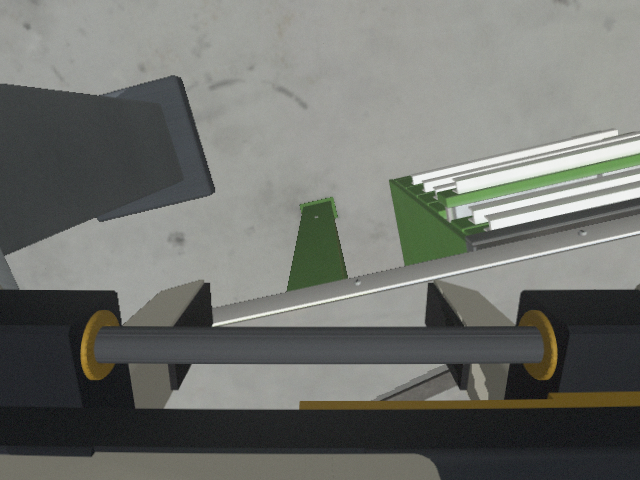

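The top picture shows the cross slide with its gear box and wheel at about (372,205) and its bed running left to (262,185). The grip is at (392,198). The grey readout is at (437,240) with its white key at (440,244); the orange box at (413,300) is the decoy. Next, enlarged crops.

```bash
cat > h.py <<'E'
import numpy as np, cv2
from bench import robot, cams
def pose(s):
    T=np.eye(4);T[:3,:3]=s['orientation'];T[:3,3]=s['tcp_pos'];return T
def camT(n,s=None):
    c=cams.calibration(n)
    T=np.eye(4)
    if n=='wrist': T=pose(s)@c['hand_eye']
    else: T[:3,:3]=c['rotation'];T[:3,3]=c['xyz']
    return c,T
def KD(c):
    f=240/np.tan(np.radians(c['fovy'])/2)
    return np.array([[f,0,c['cx']],[0,f,c['cy']],[0,0,1.]]),np.array([c['k1'],0,0,0,0.])
def rays(c,T,uv):
    K,D=KD(c)
    n=cv2.undistortPoints(np.array(uv,float).reshape(-1,1,2),K,D).reshape(-1,2)
    d=np.c_[n[:,0],-n[:,1],-np.ones(len(n))]
    return T[:3,3],d@T[:3,:3].T   # depth*d
def proj(c,T,P):
    K,D=KD(c)
    q=(np.atleast_2d(P)-T[:3,3])@T[:3,:3]
    q=q*[1,-1,-1]
    return cv2.projectPoints(q,np.zeros(3),np.zeros(3),K,D)[0].reshape(-1,2)
def cloud(c,T,d):
    v,u=np.mgrid[0:480,0:640]
    o,r=rays(c,T,np.c_[u.ravel(),v.ravel()])
    P=o+r*d.ravel()[:,None]; P[d.ravel()==0]=np.nan
    return P.reshape(480,640,3)
E
python3 - <<'E'
from h import *
for n,(x0,y0,x1,y1) in (("top",(230,130,480,330)),("scene",(260,170,500,370))):
    z=np.load(f"/tmp/{n}0.npz"); 
    cv2.imwrite(f"pics/{n}_crop.png",cv2.resize(z['p'][y0:y1,x0:x1],None,fx=3.2,fy=3,interpolation=cv2.INTER_CUBIC) if 0 else cv2.resize(z['p'][y0:y1,x0:x1],None,fx=3,fy=3,interpolation=cv2.INTER_CUBIC))
c,T=camT("top"); P=cloud(c,T,np.load("/tmp/top0.npz")['d'])
for uv in [(440,244),(413,307),(392,198),(363,170),(300,190),(325,190),(180,257),(258,271),(306,278),(445,195),(437,225)]: print(uv,P[uv[1],uv[0]].round(4))
E
```

```text
(440, 244) [ 0.4691 -0.307   0.063 ]
(413, 307) [ 0.3064 -0.237   0.0546]
(392, 198) [ 0.572  -0.1729  0.134 ]
(363, 170) [ 0.5855 -0.0824  0.3371]
(300, 190) [0.6097 0.0586 0.0413]
(325, 190) [ 0.6071 -0.0073  0.0581]
(180, 257) [0.4219 0.3576 0.0709]
(258, 271) [ 0.3966  0.1661 -0.0008]
(306, 278) [0.3746 0.0375 0.0669]
(445, 195) [ 0.6126 -0.3354  0.0068]
(437, 225) [ 0.5179 -0.2987  0.0687]
```

View pics/top_crop.png

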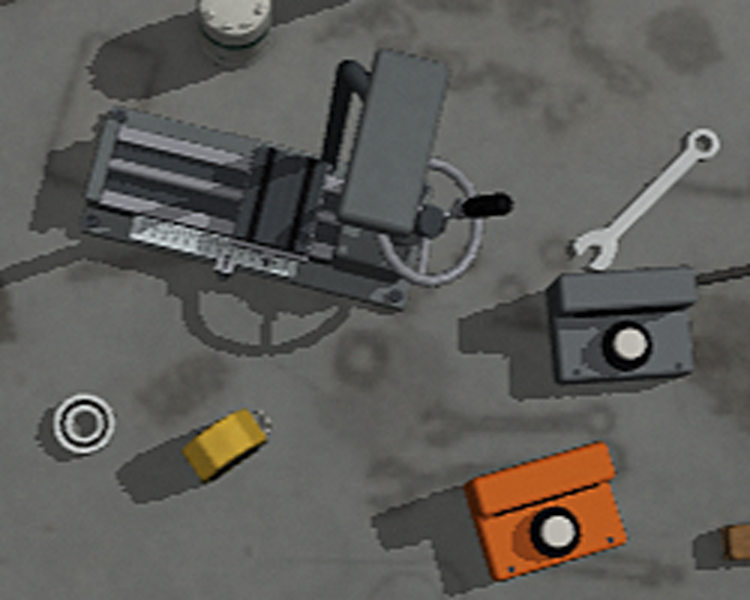

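View pics/scene_crop.png

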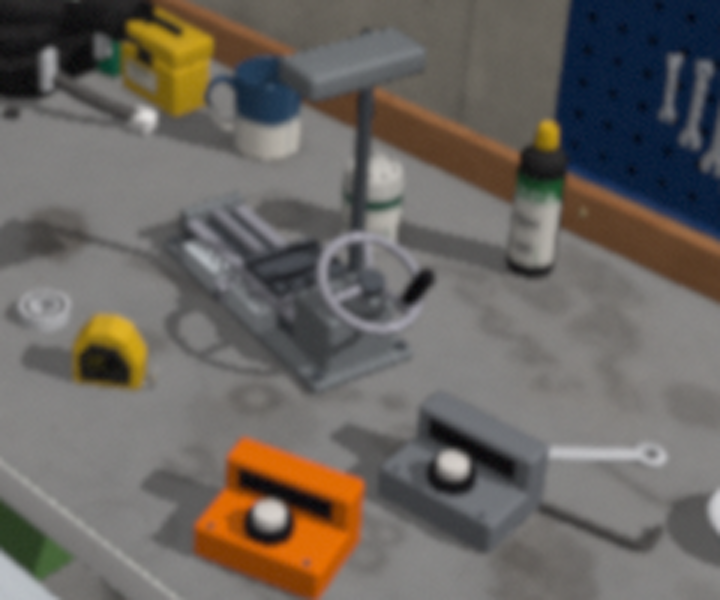

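Run:
```python
from h import *
z=np.load("/tmp/top0.npz");c,T=camT("top");P=cloud(c,T,z['d'])
x0,y0,x1,y1=255,160,405,245
cv2.imwrite("pics/top_c2.png",cv2.resize(z['p'][y0:y1,x0:x1],None,fx=5.3,fy=5.3,interpolation=cv2.INTER_CUBIC))
# height map clusters
q=P[140:250,250:410].reshape(-1,3)
# base front edge / bed ways: 
for lo,hi in((.30,.36),(.1,.2),(.065,.08),(.05,.064),(.03,.045)):
    m=q[(q[:,2]>lo)&(q[:,2]<hi)]; print(lo,hi,len(m),m.min(0).round(3),m.max(0).round(3),m.mean(0).round(3))
m=q[(q[:,2]>.3)&(q[:,2]<.36)].astype(np.float32)
print(cv2.minAreaRect(m[:,:2].copy()),np.median(m[:,2]))
```

```text
0.3 0.36 1643 [ 0.504 -0.118  0.301] [ 0.64  -0.039  0.345] [ 0.572 -0.077  0.335]
0.1 0.2 537 [ 0.508 -0.192  0.1  ] [ 0.634 -0.039  0.199] [ 0.566 -0.125  0.125]
0.065 0.08 517 [ 0.527 -0.127  0.065] [0.738 0.066 0.08 ] [ 0.583 -0.03   0.07 ]
0.05 0.064 623 [ 0.526 -0.105  0.05 ] [0.743 0.166 0.064] [0.596 0.007 0.059]
0.03 0.045 1581 [ 0.523 -0.109  0.03 ] [0.752 0.167 0.045] [0.593 0.067 0.037]
((0.5743886232376099, -0.06738913059234619), (0.08035638183355331, 0.13077352941036224), 77.9352798461914) 0.33582595
```

View pics/top_c2.png

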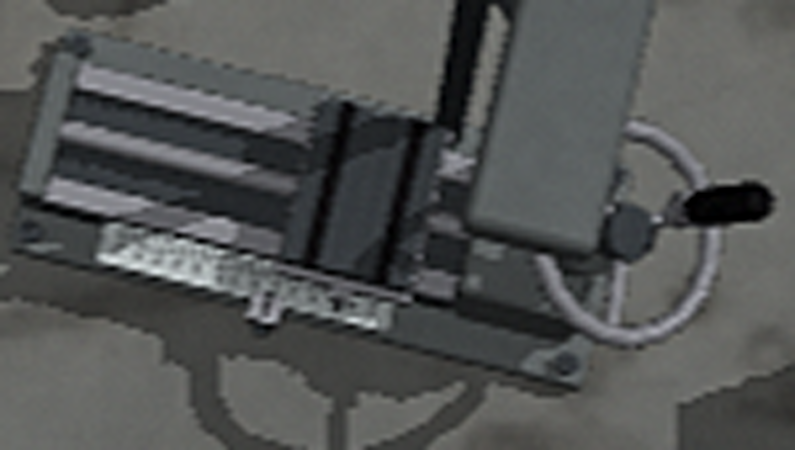

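```bash
cat >> h.py <<'E'
from scipy.spatial.transform import Rotation as Ro
YAW=-12.07
def cs_R(): return Ro.from_euler('z',YAW,degrees=True).as_matrix()
def toolR(opt,spin=0):
    # columns in cs frame
    z=np.array([0,.5,-.8660254]); y=np.array([-1.,0,0]) if opt=='A' else np.array([1.,0,0])
    R=np.c_[np.cross(y,z),y,z]
    return cs_R()@R@Ro.from_euler('z',spin,degrees=True).as_matrix()
E
python3 - <<'E'
from h import *
s=robot.sense(); j=s['joint_positions']
def fkR(j): return Ro.from_euler('ZYZYZ',[j[0],j[1]+j[2],j[3],j[4],j[5]+90],degrees=True).as_matrix()
print((fkR(j)-s['orientation']).round(3).tolist())
for opt in 'AB':
  for J1 in(-35,-25,-15):
    for J23 in (85,105):
        B=Ro.from_euler('ZY',[J1,J23],degrees=True).inv()
        e=(B*Ro.from_matrix(toolR(opt))).as_euler('ZYZ',degrees=True)
        print(opt,J1,J23,e.round(0),'J6',((e[2]-90+180)%360-180).round(0))
E
```

```text
Traceback (most recent call last):
  File "scipy/spatial/transform/_rotation.pyx", line 1413, in scipy.spatial.transform._rotation.Rotation.from_euler
ValueError: Expected axis specification to be a non-empty string of upto 3 characters, got ZYZYZ
```

Run:
```python
from h import *
s=robot.sense(); j=s['joint_positions']
def fkR(j): return (Ro.from_euler('ZY',[j[0],j[1]+j[2]],degrees=True)*Ro.from_euler('ZYZ',[j[3],j[4],j[5]+90],degrees=True)).as_matrix()
print((fkR(j)-s['orientation']).round(3).tolist())
for opt in 'AB':
  for J1 in(-35,-25,-15):
    for J23 in (85,105):
        B=Ro.from_euler('ZY',[J1,J23],degrees=True).inv()
        e=(B*Ro.from_matrix(toolR(opt))).as_euler('ZYZ',degrees=True)
        print(opt,J1,J23,e.round(0),'J6',((e[2]-90+180)%360-180).round(0))
# rotation from now
for opt in 'AB':
    print(opt,Ro.from_matrix(s['orientation'].T@toolR(opt)).as_rotvec(degrees=True).round(1))
```

```text
[[-0.0, -0.0, 0.0], [0.0, 0.0, -0.0], [-0.0, -0.0, 0.0]]
A -35 85 [  29.  106. -108.] J6 162.0
A -35 105 [  27.   88. -117.] J6 153.0
A -25 85 [ 30. 101. -99.] J6 171.0
A -25 105 [  29.   83. -109.] J6 161.0
A -15 85 [ 30.  96. -90.] J6 180.0
A -15 105 [  31.   78. -100.] J6 170.0
B -35 85 [ 29. 106.  72.] J6 -18.0
B -35 105 [27. 88. 63.] J6 -27.0
B -25 85 [ 30. 101.  81.] J6 -9.0
B -25 105 [29. 83. 71.] J6 -19.0
B -15 85 [30. 96. 90.] J6 -0.0
B -15 105 [31. 78. 80.] J6 -10.0
A [-23.9 -23.4 -88.9]
B [-23.3  23.7  86.6]
```

{"fn": "move_arm", "kwargs": {
  "rows": [
    [[-25.5,-26.7,-4.4,0,0,0,-1],[-25.5,-26.7,-4.4,0,0,0,-1],[-25.5,-26.7,-4.4,0,0,0,-1],[-25.5,-26.7,-4.4,0,0,0,-1],[-25.5,-26.7,-4.4,0,0,0,-1],[-25.5,-26.7,-4.4,0,0,0,-1],[-25.5,-26.7,-4.4,0,0,0,-1],[-25.5,-26.7,-4.4,0,0,0,-1]]
  ]
}}

```text
time_s: 0.82
tcp_pos: [0.2701, 0.2549, 0.2841]
orientation: [[-0.974, 0.228, 0.0], [0.228, 0.974, 0.0], [-0.0, 0.0, -1.0]]
contact_force: [0.7, 1.4, 0.3]
opening: 1.003
```

{"fn": "move_arm", "kwargs": {
  "rows": [
    [[-25.5,-26.7,-4.4,0,0,0,-1],[-25.5,-26.7,-4.4,0,0,0,-1],[-25.5,-26.7,-4.4,0,0,0,-1],[-25.5,-26.7,-4.4,0,0,0,-1],[-25.5,-26.7,-4.4,0,0,0,-1],[-25.5,-26.7,-4.4,0,0,0,-1],[-25.5,-26.7,-4.4,0,0,0,-1],[-25.5,-26.7,-4.4,0,0,0,-1]]
  ]
}}

```text
time_s: 1.48
tcp_pos: [0.4199, 0.0, 0.3193]
orientation: [[-0.973, 0.229, 0.0], [0.229, 0.973, 0.0], [-0.0, 0.0, -1.0]]
contact_force: [1.4, 1.4, -0.1]
opening: 1.0
```

Run:
```python
from h import *
s=robot.sense();p,d=cams.camera("wrist");cv2.imwrite("pics/w1.png",p);np.savez("/tmp/w1.npz",p=p,d=d,T=pose(s));print(s['joint_positions'].round(1))
```

```text
[-10.5   5.3  94.6   0.   80.  -87.2]
```

View pics/w1.png

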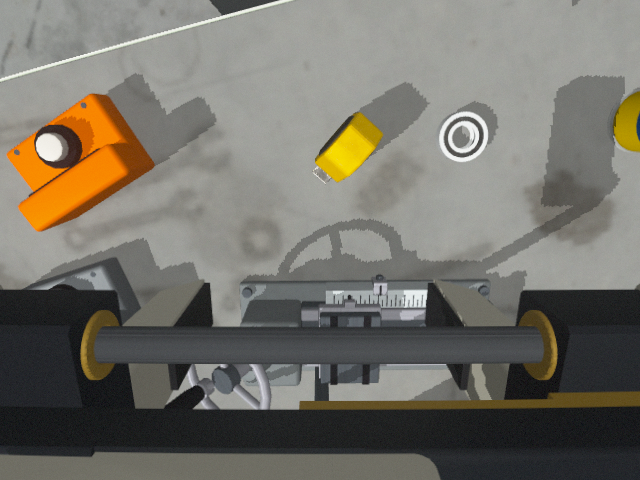

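Run:
```python
from h import *
p=np.load("/tmp/w1.npz")['p']
cv2.imwrite("pics/w1c.png",cv2.resize(p[270:320,320:440],None,fx=6.5,fy=6.5,interpolation=cv2.INTER_CUBIC))
```

```text
(no output)
```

View pics/w1c.png

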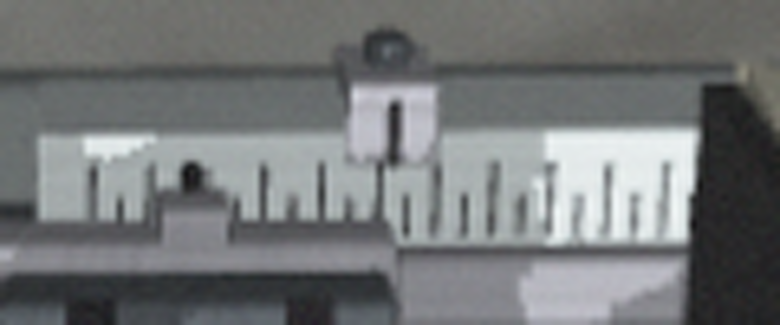

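Wrist picture: the rider mark is at (381,288) and the pointer at (349,300). By the scale ticks they are about 35 mm apart, so roughly 2.9 turns. Next I go right and turn the tool so the camera ends up on the side away from the lamp.

{"fn": "move_arm", "kwargs": {
  "rows": [
    [[-8.2,-34.8,0,0,0,0.12,-1],[-4,-35.5,0,0,0,0.12,-1],[0.3,-35.8,0,0,0,0.12,-1],[4.6,-35.4,0,0,0,0.12,-1],[8.8,-34.6,0,0,0,0.12,-1],[13,-33.3,0,0,0,0.12,-1],[16.8,-31.5,0,0,0,0.12,-1],[0,0,0,0,0,0.12,-1],[0,0,0,0,0,0.12,-1],[0,0,0,0,0,0.12,-1]]
  ]
}}

```text
time_s: 2.37
tcp_pos: [0.2724, -0.1651, 0.3191]
orientation: [[-0.132, 0.991, 0.0], [0.991, 0.132, -0.0], [-0.0, 0.0, -1.0]]
contact_force: [-0.7, -0.4, 0.1]
opening: 1.003
```

{"fn": "move_arm", "kwargs": {
  "rows": [
    [[0,0,0,0,0,0.12,-1],[0,0,0,0,0,0.12,-1],[0,0,0,0,0,0.12,-1],[0,0,0,0,0,0.12,-1],[0,0,0,0,0,0.12,-1],[0,0,0,0,0,0.12,-1],[0,0,0,0,0,0.12,-1],[0,0,0,0,0,0.12,-1],[0,0,0,0,0,0.12,-1],[0,0,0,0,0,0.12,-1]]
  ]
}}

```text
time_s: 3.2
tcp_pos: [0.2729, -0.1648, 0.3189]
orientation: [[0.875, 0.484, -0.0], [0.484, -0.875, 0.0], [-0.0, -0.001, -1.0]]
contact_force: [0.4, 0.2, 0.1]
opening: 1.0
```

Run:
```python
from h import *
s=robot.sense();R=s['orientation']; print(s['joint_positions'].round(1))
for sp in(0,-15):
  T=toolR('A',sp)
  # first finish z rotation n rows, then rotvec
  for k in (8,10):
    R1=R@Ro.from_rotvec([0,0,.12*k]).as_matrix()
    print(sp,k,Ro.from_matrix(R1.T@T).as_rotvec().round(3))
```

```text
[-45.   -6.4 106.3   0.   80.1  16.1]
0 8 [ 0.347 -0.443  1.294]
0 10 [ 0.284 -0.47   1.06 ]
-15 8 [ 0.391 -0.384  1.039]
-15 10 [ 0.336 -0.42   0.805]
```

{"fn": "move_arm", "kwargs": {
  "rows": [
    [[0,0,0,0,0,0.12,-1],[0,0,0,0,0,0.12,-1],[0,0,0,0,0,0.12,-1],[0,0,0,0,0,0.12,-1],[0,0,0,0,0,0.12,-1],[0,0,0,0,0,0.12,-1],[0,0,0,0,0,0.12,-1],[0,0,0,0,0,0.12,-1],[0,0,0,0,0,0.12,-1],[0,0,0,0,0,0.12,-1]]
  ]
}}

```text
time_s: 4.03
tcp_pos: [0.273, -0.1648, 0.3189]
orientation: [[0.768, -0.64, -0.0], [-0.64, -0.768, 0.0], [-0.0, -0.0, -1.0]]
contact_force: [-0.2, -0.7, 0.0]
opening: 1.002
```

Run:
```python
from h import *
s=robot.sense();R=s['orientation']; print(s['joint_positions'].round(1))
rv=Ro.from_matrix(R.T@toolR('A')).as_rotvec();print(rv.round(3)/10)
d=np.array([.554,-.256,.281])-s['tcp_pos']
print((toolR('A').T@d*1000).round(0),(R.T@d*1000).round(0))
```

```text
[-45.   -6.4 106.3   0.   80.1  84.8]
[ 0.0284 -0.047   0.106 ]
[  45. -294.   18.] [ 274. -110.   38.]
```

{"fn": "move_arm", "kwargs": {
  "rows": [
    [[27.4,-11,3.8,0,0,0,-1],[27.4,-11,3.8,0,0,0,-1],[27.4,-11,3.8,0,0,0,-1],[27.4,-11,3.8,0,0,0,-1],[27.4,-11,3.8,0,0,0,-1],[27.4,-11,3.8,0,0,0,-1],[27.4,-11,3.8,0,0,0,-1],[27.4,-11,3.8,0,0,0,-1],[27.4,-11,3.8,0,0,0,-1],[27.4,-11,3.8,0,0,0,-1]]
  ]
}}

```text
time_s: 4.87
tcp_pos: [0.5558, -0.2544, 0.2803]
orientation: [[0.772, -0.636, -0.001], [-0.636, -0.772, 0.001], [-0.001, 0.0, -1.0]]
contact_force: [-0.4, -0.7, 0.7]
opening: 1.004
```

{"fn": "move_arm", "kwargs": {
  "rows": [
    [[0,0,0,0.0284,-0.047,0.106,-1],[0,0,0,0.0284,-0.047,0.106,-1],[0,0,0,0.0284,-0.047,0.106,-1],[0,0,0,0.0284,-0.047,0.106,-1],[0,0,0,0.0284,-0.047,0.106,-1],[0,0,0,0.0284,-0.047,0.106,-1],[0,0,0,0.0284,-0.047,0.106,-1],[0,0,0,0.0284,-0.047,0.106,-1],[0,0,0,0.0284,-0.047,0.106,-1],[0,0,0,0.0284,-0.047,0.106,-1]]
  ]
}}

```text
time_s: 5.7
tcp_pos: [0.5546, -0.2544, 0.2806]
orientation: [[-0.181, -0.978, 0.102], [-0.846, 0.208, 0.491], [-0.502, 0.002, -0.865]]
contact_force: [-0.4, -0.5, -0.2]
opening: 1.002
```

Run:
```python
from h import *
s=robot.sense();R=s['orientation']; print(s['joint_positions'].round(1),s['tcp_pos'])
print(Ro.from_matrix(R.T@toolR('A')).as_rotvec().round(3))
p,d=cams.camera("wrist");cv2.imwrite("pics/w2.png",p);np.savez("/tmp/w2.npz",p=p,d=d,T=pose(s))
```

```text
[-44.   34.5  64.2  25.4  97.7 147.8] [ 0.55462082 -0.25436339  0.28060595]
[ 0.003  0.002 -0.   ]
```

View pics/w2.png

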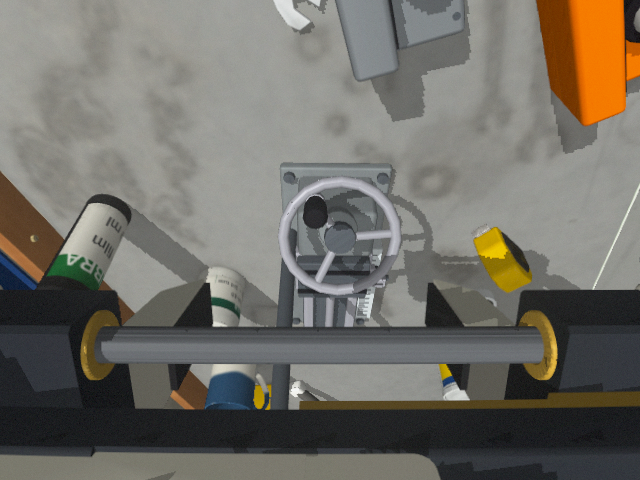

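Run:
```python
from h import *
z=np.load("/tmp/w2.npz");p,d,Tt=z['p'],z['d'],z['T']
c=cams.calibration("wrist");T=Tt@c['hand_eye'];P=cloud(c,T,d)
Rt=toolR('A');o=Tt[:3,3]
Q=((P-o)@Rt)*1000   # tool coords (mm), nominal orientation
for uv in[(315,203),(315,208),(315,215),(340,237),(335,240),(346,182),(345,183),(283,235),(395,250),(340,290)]: print(uv,Q[uv[1],uv[0]].round(1))
# rim points: bright pixels in annulus
sub=Q[170:300,270:410].reshape(-1,3)
h=np.histogram(sub[:,2],bins=np.arange(100,260,4));print([(int(b),int(n)) for n,b in zip(*h)])
cv2.imwrite("pics/w2c.png",cv2.resize(p[170:300,265:415],None,fx=5,fy=5,interpolation=cv2.INTER_CUBIC))
```

```text
(315, 203) [ 15.3  -2.3 161.5]
(315, 208) [ 13.5  -2.2 151.8]
(315, 215) [  8.8  -2.2 149.4]
(340, 237) [-22.9  19.2 203.4]
(335, 240) [-25.5  14.8 203. ]
(346, 182) [ 25.1  23.5 203.3]
(345, 183) [ 24.2  22.7 203.5]
(283, 235) [-21.5 -30.6 204.8]
(395, 250) [-35.5  68.2 205.2]
(340, 290) [-73.8  20.  205.5]
[(100, 0), (104, 0), (108, 0), (112, 0), (116, 0), (120, 0), (124, 0), (128, 0), (132, 0), (136, 0), (140, 0), (144, 0), (148, 329), (152, 139), (156, 29), (160, 14), (164, 15), (168, 25), (172, 28), (176, 20), (180, 24), (184, 19), (188, 6), (192, 3), (196, 7), (200, 1208), (204, 3753), (208, 436), (212, 23), (216, 0), (220, 0), (224, 0), (228, 0), (232, 261), (236, 122), (240, 15), (244, 27), (248, 328), (252, 358)]
```

View pics/w2c.png

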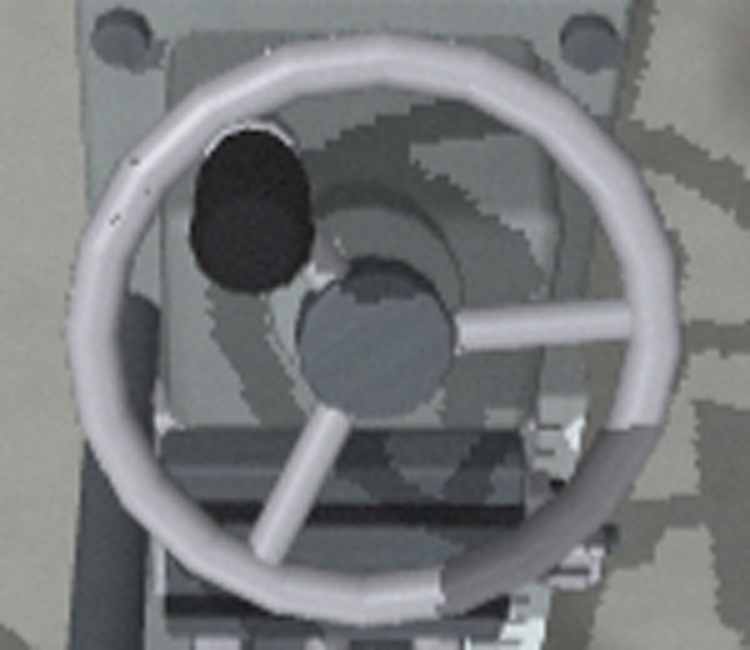

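Run:
```python
from h import *
from scipy.optimize import least_squares
z=np.load("/tmp/w2.npz");p,d,Tt=z['p'],z['d'],z['T']
c=cams.calibration("wrist");T=Tt@c['hand_eye'];P=cloud(c,T,d)
Rt=toolR('A');o=Tt[:3,3]
Q=((P-o)@Rt)*1000
sub=Q[165:305,265:415].reshape(-1,3)
m=sub[(sub[:,2]>198)&(sub[:,2]<216)]
m=m[np.hypot(m[:,0]+23,m[:,1]-19)>40]
def res(x):
    r=np.hypot(m[:,0]-x[0],m[:,1]-x[1]); return np.hypot(r-50,m[:,2]-x[2])-5
f=least_squares(res,[-23,19,208],loss='soft_l1',f_scale=.5);print(len(m),f.x.round(2),np.abs(f.fun).mean().round(2))
e=sub[(sub[:,2]>147)&(sub[:,2]<152)]
cc,r=cv2.minEnclosingCircle(e[:,:2].astype(np.float32).reshape(-1,1,2));print(cc,r,np.median(e[:,2]))
w=sub[(sub[:,2]>147)&(sub[:,2]<190)];
def r2(x): return np.hypot(w[:,0]-x[0],w[:,1]-x[1])-9
ww=sub[(sub[:,2]>153)&(sub[:,2]<190)]
w=ww; g=least_squares(r2,[cc[0],cc[1]],loss='soft_l1',f_scale=.5);print(len(w),g.x.round(2))
v=np.array(cc)-f.x[:2];v2=g.x-f.x[:2];print(v,np.hypot(*v),np.degrees(np.arctan2(v[1],v[0])),v2,np.hypot(*v2),np.degrees(np.arctan2(v2[1],v2[0])))
print('wheel world',o+Rt@f.x/1000)
```

```text
4031 [-25.09  19.   209.15] 0.62
(7.155095100402832, -2.3376071453094482) 8.129965782165527 150.28321364910127
277 [ 6.18 -2.4 ]
[ 32.24049042 -21.33348368] 38.659626855934206 -33.49254597267442 [ 31.26303134 -21.39890479] 37.88522475186043 -34.39084128532238
wheel world [ 0.56245478 -0.1268846   0.11202093]
```

Run:
```python
from h import *
z=np.load("/tmp/top0.npz");c,T=camT("top");P=cloud(c,T,z['d'])
q=P[120:250,300:410].reshape(-1,3)
m=q[(q[:,2]>.325)&(q[:,2]<.35)]
C=(m-np.array([0.56245,-0.12688,0]))@cs_R()   # cs axes, rel wheel xy
for k in range(2): print(np.percentile(C[:,k],[0.5,2,10,50,90,98,99.5]).round(3))
print(np.median(m[:,2]))
o=np.load("/tmp/w2.npz")['T'][:3,3];Rt=toolR('A')
print('lamp rel to TCP-frame w2; wheel-plane coords')
W=np.array([0.56245,-0.12688,0.1120])
for x in(-.065,.065):
  for y in np.percentile(C[:,1],[1.5])[0],:
    for zz in(.309,.336):
      pt=np.array([np.mean(np.percentile(C[:,0],[1,99]))+x,y,0]);w=np.array([W[0],W[1],0])+cs_R()@pt;w[2]=zz
      print((Rt.T@(w-W)*1000).round(0))
```

```text
[-0.065 -0.064 -0.054 -0.     0.049  0.06   0.063]
[0.021 0.022 0.027 0.05  0.073 0.084 0.091]
0.33590833705486234
lamp rel to TCP-frame w2; wheel-plane coords
[-118.   67. -160.]
[-131.   67. -183.]
[-118.  -63. -160.]
[-131.  -63. -183.]
```

{"fn": "move_arm", "kwargs": {
  "rows": [
    [[1.6,-0.6,25,0.003,0.002,0,-1],[1.6,-0.6,25,0,0,0,-1],[1.6,-0.6,25,0,0,0,-1],[1.6,-0.6,25,0,0,0,-1],[0,0,20,0,0,0,-1],[0,0,20,0,0,0,-1],[0,0,12,0,0,0,-1],[0,0,8,0,0,0,-1],[0,0,2,0,0,0,-0.2],[0,0,0,0,0,0,0.2]]
  ],
  "newtons": 15
}}

```text
time_s: 6.58
tcp_pos: [0.5726, -0.1812, 0.1373]
orientation: [[-0.175, -0.979, 0.103], [-0.85, 0.203, 0.487], [-0.498, -0.003, -0.867]]
contact_force: [0.2, -0.3, 0.7]
opening: 0.9
```

Run:
```python
from h import *
s=robot.sense();print(s['tcp_pos'],s['opening'],s['contact_force'],s['joint_positions'].round(1))
o=np.load("/tmp/w2.npz")['T'][:3,3];print((toolR('A').T@(s['tcp_pos']-o)*1000).round(1))
p,d=cams.camera("wrist");cv2.imwrite("pics/w3.png",p)
```

```text
[ 0.57258094 -0.18115866  0.13728978] 0.9001719670845525 [ 0.15562043 -0.27883215  0.73308669] [-37.9  38.8  80.   27.4  76.9 143.7]
[  6.4  -2.3 161.8]
```

View pics/w3.png

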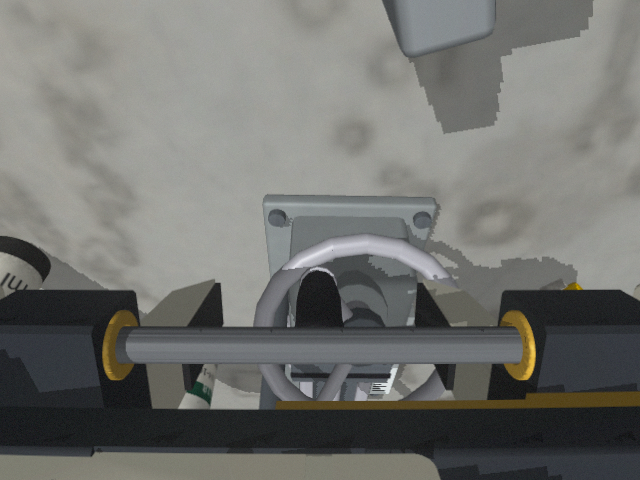

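The grip lies between the jaws at (320,310), slightly rear of centre, and nothing is touching. I close the jaws.

{"fn": "move_arm", "kwargs": {
  "rows": [
    [[0,0,0,0,0,0,0.5],[0,0,0,0,0,0,0.6],[0,0,0,0,0,0,1],[0,0,0,0,0,0,1],[0,0,0,0,0,0,1],[0,0,0,0,0,0,1],[0,0,0,0,0,0,1],[0,0,0,0,0,0,1]]
  ],
  "newtons": 15
}}

```text
time_s: 7.3
tcp_pos: [0.5725, -0.1815, 0.1375]
orientation: [[-0.176, -0.979, 0.104], [-0.849, 0.204, 0.487], [-0.498, -0.003, -0.867]]
contact_force: [0.1, -0.3, -0.2]
opening: 0.275
```

Run:
```python
from h import *
s=robot.sense();print(s['opening'],s['contact_force'],s['ft_torque'])
# circle rows starting at angle -34 with step 12, radius 38
a0=-34.2
for n in range(31):
    a=np.radians(a0+12*np.array([n,n+1])); print(n,(38*(np.cos(a[1])-np.cos(a[0]))).round(1),(38*(np.sin(a[1])-np.sin(a[0]))).round(1))
```

```text
0.2749130058230058 [ 0.14607173 -0.2584203  -0.16934167] [-0.23095126  0.16549864  0.00094809]
0 3.8 7.0
1 2.2 7.6
2 0.6 7.9
3 -1.1 7.9
4 -2.7 7.5
5 -4.2 6.8
6 -5.5 5.7
7 -6.6 4.5
8 -7.4 3.0
9 -7.8 1.4
10 -7.9 -0.2
11 -7.7 -1.9
12 -7.2 -3.5
13 -6.3 -4.9
14 -5.1 -6.1
15 -3.8 -7.0
16 -2.2 -7.6
17 -0.6 -7.9
18 1.1 -7.9
19 2.7 -7.5
20 4.2 -6.8
21 5.5 -5.7
22 6.6 -4.5
23 7.4 -3.0
24 7.8 -1.4
25 7.9 0.2
26 7.7 1.9
27 7.2 3.5
28 6.3 4.9
29 5.1 6.1
30 3.8 7.0
```

{"fn": "move_arm", "kwargs": {
  "rows": [
    [[0,0,0,0,0,0,1],[0,0,0,0,0,0,1],[0,0,0,0,0,0,1],[0,0,0,0,0,0,1]]
  ],
  "newtons": 15
}}

```text
time_s: 7.63
tcp_pos: [0.5726, -0.1815, 0.1374]
orientation: [[-0.176, -0.979, 0.104], [-0.849, 0.204, 0.487], [-0.498, -0.003, -0.867]]
contact_force: [-0.6, -0.2, 0.6]
opening: 0.188
```

Gripped (opening about 18 mm). Crank slowly at first.

{"fn": "move_arm", "kwargs": {
  "rows": [
    [[3.8,7.0,0,0,0,0,1],[2.2,7.6,0,0,0,0,1],[0.6,7.9,0,0,0,0,1],[-1.1,7.9,0,0,0,0,1]]
  ]
}}

```text
time_s: 7.97
tcp_pos: [0.541, -0.1796, 0.1345]
orientation: [[-0.176, -0.979, 0.104], [-0.849, 0.205, 0.488], [-0.499, -0.003, -0.867]]
contact_force: [5.3, 3.1, -1.3]
opening: 0.189
```

{"fn": "move_arm", "kwargs": {
  "rows": [
    [[-2.7,7.5,0,0,0,0,1],[-4.2,6.8,0,0,0,0,1],[-5.5,5.7,0,0,0,0,1],[-6.6,4.5,0,0,0,0,1],[-7.4,3.0,0,0,0,0,1],[-7.8,1.4,0,0,0,0,1],[-7.9,-0.2,0,0,0,0,1],[-7.7,-1.9,0,0,0,0,1]]
  ]
}}

```text
time_s: 8.63
tcp_pos: [0.524, -0.1323, 0.159]
orientation: [[-0.176, -0.979, 0.105], [-0.85, 0.205, 0.485], [-0.496, -0.004, -0.868]]
contact_force: [5.9, -1.9, -8.2]
opening: 0.19
```

Run:
```python
from h import *
s=robot.sense()
o=np.load("/tmp/w2.npz")['T'][:3,3];q=(toolR('A').T@(s['tcp_pos']-o)*1000);v=q[:2]-[-25.09,19];print(q.round(1),np.hypot(*v),np.degrees(np.arctan2(v[1],v[0])),'F tool',toolR('A').T@s['contact_force'])
p,d=cams.camera("wrist");cv2.imwrite("pics/w4.png",p)
```

```text
[-37.   55.4 161.8] 38.324850595888094 108.08268948297176 F tool [ 4.65860812 -6.14896606  6.79517491]
```

View pics/w4.png

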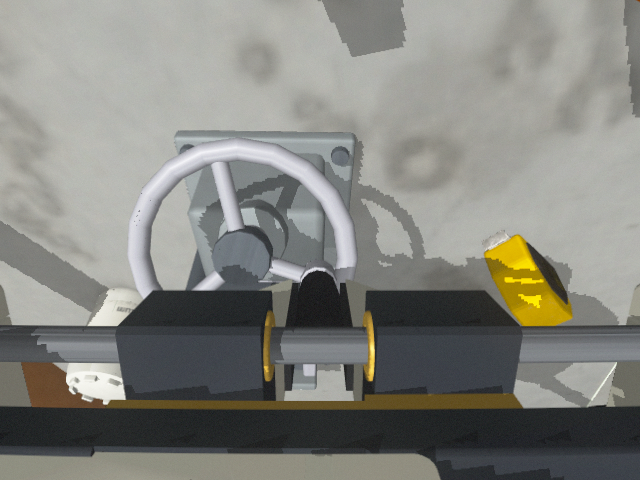

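Run:
```python
from h import *
z=np.load("/tmp/w1.npz");p,d,Tt=z['p'],z['d'],z['T']
c=cams.calibration("wrist");T=Tt@c['hand_eye'];P=cloud(c,T,d)
W=np.array([0.56245,-0.12688,0]);C=((P-W)@cs_R())*1000
for uv in[(349,296),(349,297),(349,298),(350,300),(350,303),(380,285),(381,288),(381,291),(381,294),(370,301),(340,301),(395,303)]: print(uv,C[uv[1],uv[0]].round(1))
# rays to heights
for uv,h in [((320+192/6.5,270+170/6.5),36),((320+192/6.5,270+170/6.5),40),((320+394/6.5,270+130/6.5),36),((320+394/6.5,270+130/6.5),40)]:
    o,r=rays(c,T,[uv]);t=(h/1000-o[2])/r[0,2];print(uv,h,(((o+t*r[0])-W)@cs_R()*1000).round(1))
```

```text
(349, 296) [-52.9 125.9  39.3]
(349, 297) [-51.6 126.   39.2]
(349, 298) [-50.9 125.9  40.3]
(350, 300) [-49.4 126.8  42.5]
(350, 303) [-47.6 126.5  46.4]
(380, 285) [-64.7 160.5  37.8]
(381, 288) [-61.3 161.6  38.3]
(381, 291) [-57.7 161.7  38.2]
(381, 294) [-54.  161.8  38.2]
(370, 301) [-43.9 150.2  34.1]
(340, 301) [-43.7 116.2  32.1]
(395, 303) [-40.3 178.9  33.1]
(349.53846153846155, 296.15384615384613) 36 [-51.2 126.8  36. ]
(349.53846153846155, 296.15384615384613) 40 [-53.  126.5  40. ]
(380.61538461538464, 290.0) 36 [-57.9 161.6  36. ]
(380.61538461538464, 290.0) 40 [-59.6 161.   40. ]
```

{"fn": "move_arm", "kwargs": {
  "rows": [
    [[-7.2,-3.5,0,0,0,0,1],[-6.3,-4.9,0,0,0,0,1],[-5.1,-6.1,0,0,0,0,1],[-3.8,-7.0,0,0,0,0,1],[-2.2,-7.6,0,0,0,0,1],[-0.6,-7.9,0,0,0,0,1],[1.1,-7.9,0,0,0,0,1],[2.7,-7.5,0,0,0,0,1],[4.2,-6.8,0,0,0,0,1]]
  ]
}}

```text
time_s: 9.43
tcp_pos: [0.5853, -0.1296, 0.1682]
orientation: [[-0.176, -0.979, 0.102], [-0.849, 0.203, 0.488], [-0.498, -0.001, -0.867]]
contact_force: [-7.4, -3.1, -0.4]
opening: 0.192
```

{"fn": "move_arm", "kwargs": {
  "rows": [
    [[5.5,-5.7,0,0,0,0,1],[6.6,-4.5,0,0,0,0,1],[7.4,-3.0,0,0,0,0,1],[7.8,-1.4,0,0,0,0,1],[7.9,0.2,0,0,0,0,1],[7.7,1.9,0,0,0,0,1],[7.2,3.5,0,0,0,0,1],[6.3,4.9,0,0,0,0,1],[5.1,6.1,0,0,0,0,1]]
  ]
}}

```text
time_s: 10.18
tcp_pos: [0.5724, -0.1817, 0.1373]
orientation: [[-0.176, -0.979, 0.105], [-0.849, 0.205, 0.487], [-0.498, -0.004, -0.867]]
contact_force: [-0.1, 4.9, 3.3]
opening: 0.194
```

```bash
cat > ang.py <<'E'
from h import *
s=robot.sense()
o=np.load("/tmp/w2.npz")['T'][:3,3];q=(toolR('A').T@(s['tcp_pos']-o)*1000);v=q[:2]-[-25.09,19];print(s['time_s'],q.round(1),'r',np.hypot(*v).round(2),'ang',np.degrees(np.arctan2(v[1],v[0])).round(1),'F tool',(toolR('A').T@s['contact_force']).round(1),'j',s['joint_positions'].round(0))
print(Ro.from_matrix(s['orientation'].T@toolR('A')).as_rotvec().round(3))
E
python3 ang.py
```

```text
10.1833 [  6.9  -2.2 161.5] r 38.37 ang -33.5 F tool [-5.8  1.1 -0.5] j [-38.  39.  80.  27.  77. 144.]
[-0.001 -0.002  0.006]
```

{"fn": "move_arm", "kwargs": {
  "rows": [
    [[3.8,7.0,0,0,0,0,1],[2.2,7.6,0,0,0,0,1],[0.6,7.9,0,0,0,0,1],[-1.1,7.9,0,0,0,0,1],[-2.7,7.5,0,0,0,0,1],[-4.2,6.8,0,0,0,0,1],[-5.5,5.7,0,0,0,0,1],[-6.6,4.5,0,0,0,0,1],[-7.4,3.0,0,0,0,0,1],[-7.8,1.4,0,0,0,0,1]]
  ]
}}

```text
time_s: 11.02
tcp_pos: [0.5194, -0.1453, 0.1511]
orientation: [[-0.177, -0.979, 0.106], [-0.85, 0.206, 0.485], [-0.496, -0.004, -0.868]]
contact_force: [6.8, 0.3, -8.5]
opening: 0.194
```

{"fn": "move_arm", "kwargs": {
  "rows": [
    [[-7.9,-0.2,0,0,0,0,1],[-7.7,-1.9,0,0,0,0,1],[-7.2,-3.5,0,0,0,0,1],[-6.3,-4.9,0,0,0,0,1],[-5.1,-6.1,0,0,0,0,1],[-3.8,-7.0,0,0,0,0,1],[-2.2,-7.6,0,0,0,0,1],[-0.6,-7.9,0,0,0,0,1],[1.1,-7.9,0,0,0,0,1],[2.7,-7.5,0,0,0,0,1]]
  ]
}}

```text
time_s: 11.85
tcp_pos: [0.5797, -0.1248, 0.1702]
orientation: [[-0.176, -0.979, 0.103], [-0.849, 0.204, 0.487], [-0.498, -0.002, -0.867]]
contact_force: [-6.2, -3.9, -1.8]
opening: 0.186
```

{"fn": "move_arm", "kwargs": {
  "rows": [
    [[4.2,-6.8,0,0,0,0,1],[5.5,-5.7,0,0,0,0,1],[6.6,-4.5,0,0,0,0,1],[7.4,-3.0,0,0,0,0,1],[7.8,-1.4,0,0,0,0,1],[7.9,0.2,0,0,0,0,1],[7.7,1.9,0,0,0,0,1],[7.2,3.5,0,0,0,0,1],[6.3,4.9,0,0,0,0,1],[5.1,6.1,0,0,0,0,1]]
  ]
}}

```text
time_s: 12.68
tcp_pos: [0.5725, -0.1817, 0.1373]
orientation: [[-0.176, -0.979, 0.105], [-0.849, 0.205, 0.487], [-0.499, -0.004, -0.867]]
contact_force: [0.5, 4.6, 1.9]
opening: 0.191
```

```bash
python3 ang.py
python3 - <<'E'
from h import *
for n in("top","scene"):
    p,d=cams.camera(n);cv2.imwrite(f"pics/{n}5.png",p[130:330,230:480] if n=="top" else p)
E
```

```text
12.6833 [  6.9  -2.2 161.5] r 38.37 ang -33.6 F tool [-4.9  0.5  0.7] j [-38.  39.  80.  27.  77. 144.]
[-0.001 -0.002  0.006]
```

View pics/top5.png

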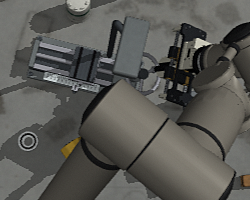

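{"fn": "move_arm", "kwargs": {
  "rows": [
    [[3.8,7.0,0,0,0,0,1],[2.2,7.6,0,0,0,0,1],[0.6,7.9,0,0,0,0,1],[-1.1,7.9,0,0,0,0,1],[-2.7,7.5,0,0,0,0,1],[-4.2,6.8,0,0,0,0,1],[-5.5,5.7,0,0,0,0,1],[-6.6,4.5,0,0,0,0,1],[-7.4,3.0,0,0,0,0,1],[-7.8,1.4,0,0,0,0,1]]
  ]
}}

```text
time_s: 13.62
tcp_pos: [0.5194, -0.1452, 0.1512]
orientation: [[-0.177, -0.979, 0.106], [-0.85, 0.206, 0.485], [-0.496, -0.004, -0.868]]
contact_force: [6.7, 1.1, -7.7]
opening: 0.188
```

{"fn": "move_arm", "kwargs": {
  "rows": [
    [[-7.9,-0.2,0,0,0,0,1],[-7.7,-1.9,0,0,0,0,1],[-7.2,-3.5,0,0,0,0,1],[-6.3,-4.9,0,0,0,0,1],[-5.1,-6.1,0,0,0,0,1],[-3.8,-7.0,0,0,0,0,1],[-2.2,-7.6,0,0,0,0,1],[-0.6,-7.9,0,0,0,0,1],[1.1,-7.9,0,0,0,0,1],[2.7,-7.5,0,0,0,0,1]]
  ]
}}

```text
time_s: 14.45
tcp_pos: [0.5797, -0.1249, 0.1702]
orientation: [[-0.176, -0.979, 0.103], [-0.849, 0.204, 0.487], [-0.498, -0.002, -0.867]]
contact_force: [-5.8, -3.3, -2.2]
opening: 0.194
```

{"fn": "move_arm", "kwargs": {
  "rows": [
    [[4.2,-6.8,0,0,0,0,1],[5.5,-5.7,0,0,0,0,1],[6.6,-4.5,0,0,0,0,1],[7.4,-3.0,0,0,0,0,1],[7.8,-1.4,0,0,0,0,1],[7.9,0.2,0,0,0,0,1],[5.2,0.9,0,0,0,0,1],[0,0,0,0,0,0,1]]
  ]
}}

```text
time_s: 15.12
tcp_pos: [0.5909, -0.1673, 0.1477]
orientation: [[-0.177, -0.979, 0.104], [-0.848, 0.205, 0.488], [-0.499, -0.002, -0.867]]
contact_force: [-6.2, 0.9, 0.2]
opening: 0.194
```

```bash
python3 ang.py
python3 - <<'E'
from h import *
p,d=cams.camera("wrist");cv2.imwrite("pics/w6.png",p)
E
```

```text
15.1167 [-13.9 -17.3 161.5] r 38.01 ang -72.8 F tool [ 0.2  6.2 -0.4] j [-36.  39.  78.  28.  78. 146.]
[ 0.001 -0.001  0.005]
```

View pics/w6.png

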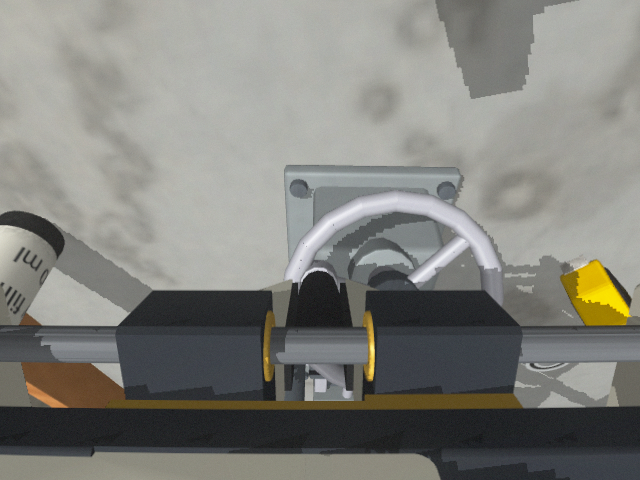

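{"fn": "move_arm", "kwargs": {
  "rows": [
    [[0,0,0,0,0,0,0.3],[0,0,0,0,0,0,0],[0,0,0,0,0,0,-0.2],[0,0,0,0,0,0,-0.4],[0,0,-10,0,0,0,-0.4],[0,0,-20,0,0,0,-0.4],[0,0,-30,0,0,0,-0.4],[0,0,-35,0,0,0,-0.4],[0,0,-35,0,0,0,-0.4],[0,0,-30,0,0,0,-0.4]]
  ]
}}

```text
time_s: 16.0
tcp_pos: [0.5745, -0.2459, 0.2898]
orientation: [[-0.175, -0.979, 0.106], [-0.85, 0.205, 0.485], [-0.497, -0.005, -0.868]]
contact_force: [0.2, 0.2, -0.4]
opening: 0.696
```

Run:
```python
from h import *
s=robot.sense();Tp=pose(s);print(s['tcp_pos'],s['opening'])
p,d=cams.camera("wrist");cv2.imwrite("pics/w7.png",p);np.savez("/tmp/w7.npz",p=p,d=d,T=Tp)
R=s['orientation']; Rv=cs_R()@np.diag([1.,-1,-1])
rv=Ro.from_matrix(R.T@Rv).as_rotvec();print(rv,rv/12)
d=np.array([.38,-.22,.34])-s['tcp_pos'];print((R.T@d*1000).round(0))
print((Rv.T@(np.array([.38,.09,.34])-np.array([.38,-.22,.34]))*1000).round(0),(Rv.T@np.array([.08,0,-.12])*1000).round(0))
```

```text
[ 0.5745007  -0.24591476  0.28983364] 0.6957000409858115
[-0.41006616  0.40392999 -1.5264784 ] [-0.03417218  0.03366083 -0.12720653]
[-13. 195. -52.]
[ -65. -303.    0.] [ 78. -17. 120.]
```

View pics/w7.png

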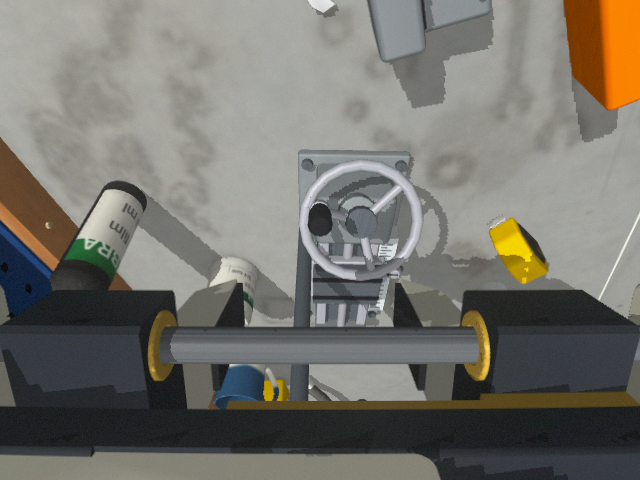

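{"fn": "move_arm", "kwargs": {
  "rows": [
    [[-2,32.5,-8.7,0,0,0,-0.4],[-2,32.5,-8.7,0,0,0,-0.4],[-2,32.5,-8.7,0,0,0,-0.4],[-2,32.5,-8.7,0,0,0,-0.4],[-2,32.5,-8.7,0,0,0,-0.4],[-2,32.5,-8.7,0,0,0,-0.4]]
  ]
}}

```text
time_s: 16.55
tcp_pos: [0.379, -0.2196, 0.3383]
orientation: [[-0.175, -0.979, 0.105], [-0.85, 0.204, 0.486], [-0.497, -0.004, -0.868]]
contact_force: [-0.2, -0.3, 0.4]
opening: 0.702
```

{"fn": "move_arm", "kwargs": {
  "rows": [
    [[0,0,0,-0.0293,0.0289,-0.109,-0.4],[0,0,0,-0.0293,0.0289,-0.109,-0.4],[0,0,0,-0.0293,0.0289,-0.109,-0.4],[0,0,0,-0.0293,0.0289,-0.109,-0.4],[0,0,0,-0.0293,0.0289,-0.109,-0.4],[0,0,0,-0.0293,0.0289,-0.109,-0.4],[0,0,0,-0.0293,0.0289,-0.109,-0.4]]
  ]
}}

```text
time_s: 17.13
tcp_pos: [0.3807, -0.2202, 0.338]
orientation: [[0.555, -0.83, -0.052], [-0.792, -0.547, 0.271], [-0.254, -0.11, -0.961]]
contact_force: [0.6, -0.8, 0.4]
opening: 0.699
```

{"fn": "move_arm", "kwargs": {
  "rows": [
    [[0,0,0,-0.0293,0.0289,-0.109,-0.4],[0,0,0,-0.0293,0.0289,-0.109,-0.4],[0,0,0,-0.0293,0.0289,-0.109,-0.4],[0,0,0,-0.0293,0.0289,-0.109,-0.4],[0,0,0,-0.0293,0.0289,-0.109,-0.4],[0,0,0,-0.0293,0.0289,-0.109,-0.4],[0,0,0,-0.0293,0.0289,-0.109,-0.4]]
  ]
}}

```text
time_s: 17.72
tcp_pos: [0.3807, -0.22, 0.3381]
orientation: [[0.979, -0.204, 0.0], [-0.204, -0.979, -0.001], [0.0, 0.001, -1.0]]
contact_force: [0.5, -1.4, 0.8]
opening: 0.701
```

{"fn": "move_arm", "kwargs": {
  "rows": [
    [[-8.1,-37.9,0,0,0,0,-0.4],[-8.1,-37.9,0,0,0,0,-0.4],[-8.1,-37.9,0,0,0,0,-0.4],[-8.1,-37.9,0,0,0,0,-0.4],[-8.1,-37.9,0,0,0,0,-0.4],[-8.1,-37.9,0,0,0,0,-0.4],[-8.1,-37.9,0,0,0,0,-0.4],[-8.1,-37.9,0,0,0,0,-0.4]]
  ]
}}

```text
time_s: 18.38
tcp_pos: [0.3801, 0.0919, 0.3387]
orientation: [[0.978, -0.21, 0.0], [-0.21, -0.978, 0.002], [-0.0, -0.002, -1.0]]
contact_force: [0.9, 0.1, 0.5]
opening: 0.697
```

{"fn": "move_arm", "kwargs": {
  "rows": [
    [[19.5,-4.3,30,0,0,0,-0.4],[19.5,-4.3,30,0,0,0,-0.4],[19.5,-4.3,30,0,0,0,-0.4],[19.5,-4.3,30,0,0,0,-0.4],[0,0,0,0,0,0,-0.4]]
  ]
}}

```text
time_s: 18.8
tcp_pos: [0.4603, 0.0906, 0.2125]
orientation: [[0.978, -0.21, -0.01], [-0.21, -0.978, 0.001], [-0.01, 0.001, -1.0]]
contact_force: [-2.1, -0.4, -0.9]
opening: 0.701
```

Run:
```python
from h import *
s=robot.sense();Tp=pose(s);print(s['tcp_pos'],s['opening'],s['joint_positions'].round(0))
p,d=cams.camera("wrist");cv2.imwrite("pics/w8.png",p);np.savez("/tmp/w8.npz",p=p,d=d,T=Tp)
```

```text
[0.46034181 0.09062391 0.21251194] 0.7013565064798317 [  2.  16.  99.   0.  66. 104.]
```

View pics/w8.png

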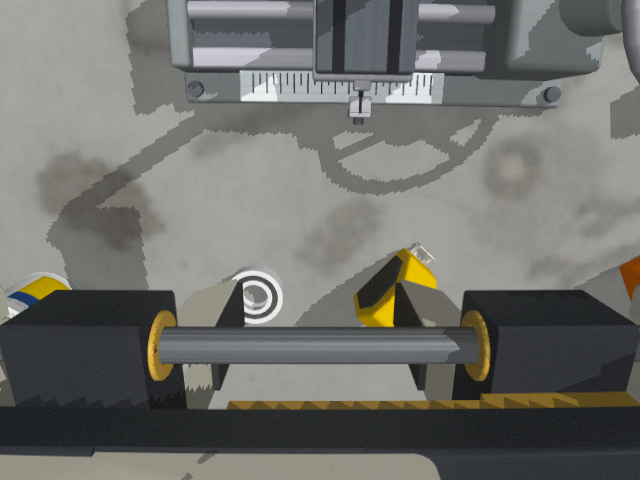

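Run:
```python
from h import *
s=robot.sense();print(s['tcp_pos'],s['contact_force'])
p,d=cams.camera("wrist")
cv2.imwrite("pics/w8c.png",cv2.resize(p[70:130,320:400],None,fx=10,fy=10,interpolation=cv2.INTER_CUBIC))
np.savez("/tmp/w9.npz",p=p,d=d,T=pose(s))
```

```text
[0.45978887 0.09064549 0.21518499] [0.22244951 0.8929295  0.30909513]
```

View pics/w8c.png

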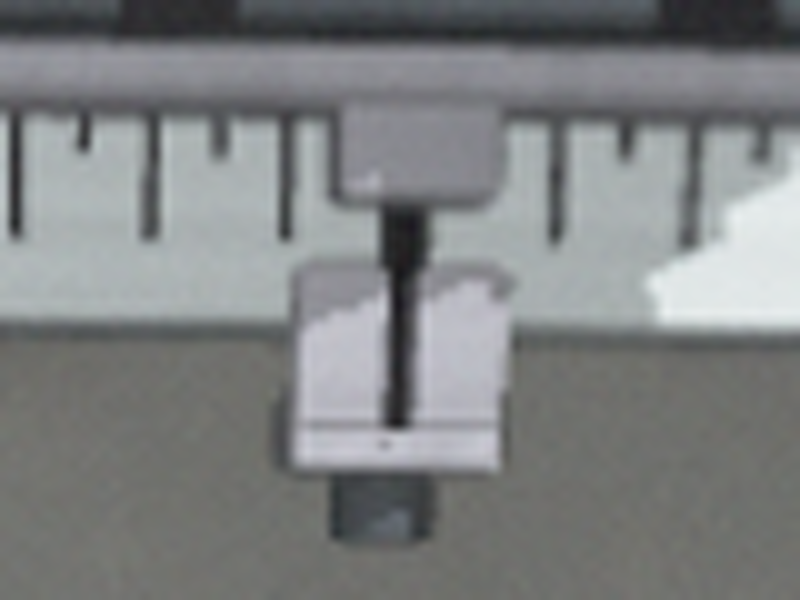

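Run:
```python
from h import *
W=np.array([0.56245,-0.12688,0])
c=cams.calibration("wrist")
for f in("/tmp/w8.npz","/tmp/w9.npz"):
  z=np.load(f);p,d,Tt=z['p'],z['d'],z['T'];T=Tt@c['hand_eye'];P=cloud(c,T,d);C=((P-W)@cs_R())*1000
  g=p.astype(float).mean(2)
  for v in range(90,113):
    row=g[v,352:370];bg=np.percentile(row,60);w=np.clip(bg-25-row,0,None)
    # restrict near column 360
    w[:4]=0;w[-5:]=0
    if w.sum()<10: continue
    u=(w*np.arange(352,370)).sum()/w.sum()
    h=C[v,int(round(u)),2]
    out=[]
    for hh in (h,38.3):
        o,r=rays(c,T,[(u,v)]);t=(hh/1000-o[2])/r[0,2];out.append((((o+t*r[0])-W)@cs_R()*1000).round(2))
    print(v,round(u,2),'h',h.round(1),out[0][:2],out[1][:2])
  print()
```

```text
91 360.64 h 39.5 [-50.34 162.01] [-50.26 161.9 ]
92 360.61 h 40.8 [-51.11 162.15] [-50.95 161.9 ]
93 360.6 h 41.1 [-51.81 162.17] [-51.64 161.89]
94 360.43 h 40.4 [-52.45 162.21] [-52.33 162.  ]
95 360.32 h 41.2 [-53.18 162.35] [-53.02 162.06]
96 360.44 h 41.5 [-53.88 162.27] [-53.71 161.95]
97 360.35 h 38.7 [-54.43 162.04] [-54.4 162. ]
98 360.21 h 39.2 [-55.14 162.17] [-55.1  162.08]
99 360.08 h 39.5 [-55.85 162.29] [-55.79 162.16]
100 360.17 h 37.5 [-56.45 161.99] [-56.49 162.07]
101 360.05 h 38.8 [-57.2 162.2] [-57.18 162.14]
102 360.0 h 38.8 [-57.9  162.21] [-57.88 162.16]
103 359.95 h 39.9 [-58.64 162.34] [-58.57 162.18]
104 359.93 h 39.2 [-59.3  162.27] [-59.27 162.18]
105 359.94 h 39.9 [-60.02 162.31] [-59.97 162.15]
106 359.85 h 39.4 [-60.71 162.31] [-60.67 162.2 ]
107 359.84 h 38.5 [-61.38 162.22] [-61.37 162.19]
108 359.83 h 38.2 [-62.07 162.17] [-62.07 162.18]
109 359.8 h 38.9 [-62.79 162.24] [-62.77 162.18]
110 359.77 h 39.9 [-63.51 162.34] [-63.48 162.18]
111 359.78 h 38.6 [-64.18 162.19] [-64.18 162.16]
112 359.71 h 39.2 [-64.9  162.28] [-64.88 162.19]

90 359.62 h 40.
[... 421 characters left out ...]
13]
99 359.78 h 40.2 [-55.98 162.28] [-55.89 162.1 ]
100 359.81 h 39.4 [-56.64 162.16] [-56.59 162.06]
101 359.77 h 40.8 [-57.4 162.3] [-57.29 162.06]
102 359.68 h 39.2 [-58.03 162.2 ] [-57.99 162.11]
103 359.62 h 39.9 [-58.76 162.29] [-58.7  162.14]
104 359.61 h 39.5 [-59.45 162.24] [-59.4  162.13]
105 359.55 h 39.4 [-60.15 162.26] [-60.11 162.15]
106 359.52 h 39.9 [-60.87 162.32] [-60.81 162.16]
107 359.52 h 38.1 [-61.51 162.13] [-61.52 162.14]
108 359.55 h 38.3 [-62.23 162.1 ] [-62.23 162.1 ]
109 359.36 h 37.6 [-62.92 162.15] [-62.93 162.22]
110 359.33 h 40.6 [-63.7  162.45] [-63.64 162.22]
111 359.15 h 37.4 [-64.33 162.25] [-64.35 162.34]
112 359.14 h 39.3 [-65.08 162.43] [-65.06 162.33]
```

The crop shows the pointer tip at about (360.3,96) and the mark line at about (360.0,100–112). In cross-slide y both come to 162.1–162.2, so they agree to about 0.1 mm. Now on to the grey readout.

{"fn": "move_arm", "kwargs": {
  "rows": [
    [[-19.5,4.3,-31,0,0,0,1],[-19.5,4.3,-31,0,0,0,1],[-19.5,4.3,-31,0,0,0,1],[-19.5,4.3,-31,0,0,0,1]]
  ]
}}

```text
time_s: 19.23
tcp_pos: [0.3788, 0.09, 0.3453]
orientation: [[0.978, -0.209, 0.002], [-0.209, -0.978, 0.002], [0.001, -0.002, -1.0]]
contact_force: [0.3, 0.2, 1.0]
opening: 0.457
```

{"fn": "move_arm", "kwargs": {
  "rows": [
    [[8.4,39.1,0,0,0,0,1],[8.4,39.1,0,0,0,0,1],[8.4,39.1,0,0,0,0,1],[8.4,39.1,0,0,0,0,1],[8.4,39.1,0,0,0,0,1],[8.4,39.1,0,0,0,0,1],[8.4,39.1,0,0,0,0,1],[8.4,39.1,0,0,0,0,1],[8.4,39.1,0,0,0,0,1],[8.4,39.1,0,0,0,0,1]]
  ]
}}

```text
time_s: 20.07
tcp_pos: [0.3799, -0.3115, 0.3443]
orientation: [[0.978, -0.21, 0.001], [-0.21, -0.978, -0.002], [0.002, 0.002, -1.0]]
contact_force: [1.1, -0.5, 0.0]
opening: 0.007
```

{"fn": "move_arm", "kwargs": {
  "rows": [
    [[17.6,-3.8,26,0,0,0,1],[17.6,-3.8,26,0,0,0,1],[17.6,-3.8,26,0,0,0,1],[17.6,-3.8,26,0,0,0,1],[17.6,-3.8,26,0,0,0,1],[0,0,0,0,0,0,1],[0,0,0,0,0,0,1]]
  ]
}}

```text
time_s: 20.65
tcp_pos: [0.4705, -0.3091, 0.2122]
orientation: [[0.978, -0.208, -0.002], [-0.208, -0.978, 0.001], [-0.002, -0.001, -1.0]]
contact_force: [0.5, 0.3, 0.2]
opening: 0.001
```

Run:
```python
from h import *
s=robot.sense();print(s['tcp_pos'],s['opening'],s['joint_positions'].round(0))
p,d=cams.camera("wrist");cv2.imwrite("pics/w10.png",p);np.savez("/tmp/w10.npz",p=p,d=d,T=pose(s))
```

```text
[ 0.47054508 -0.30906141  0.21215247] 0.0014997984273043016 [-41.  25.  84.  -0.  70.  61.]
```

View pics/w10.png

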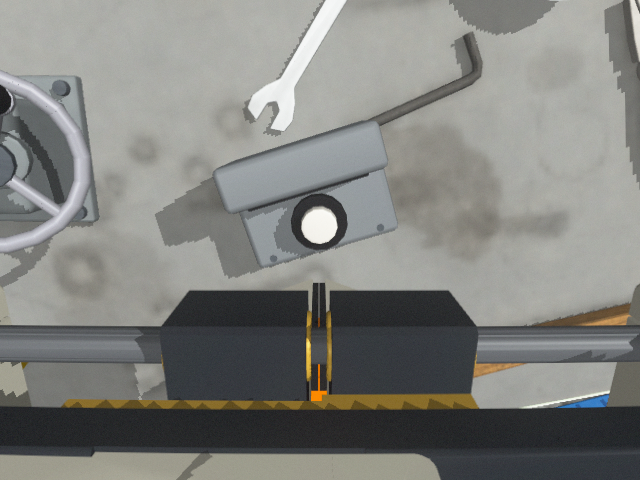

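Run:
```python
from h import *
z=np.load("/tmp/w10.npz");p,d,Tt=z['p'],z['d'],z['T'];c=cams.calibration("wrist");T=Tt@c['hand_eye'];P=cloud(c,T,d)
roi=np.zeros((480,640),bool);roi[205:246,300:342]=1
wh=roi&(p.min(2)>170)
v,u=np.nonzero(wh);print('white',wh.sum(),u.min(),u.max(),v.min(),v.max())
zz=P[wh][:,2];zt=np.median(zz);print('ztop',zt,np.percentile(zz,[5,95]))
(cu,cv_),r=cv2.minEnclosingCircle(np.c_[u,v].astype(np.float32).reshape(-1,1,2));print(cu,cv_,r)
top=wh&(abs(P[...,2]-zt)<.002)
cc,rr=cv2.minEnclosingCircle(P[top][:,:2].astype(np.float32).reshape(-1,1,2));print('key',cc,rr,P[top].mean(0))
bk=roi&(p.max(2)<60);print('ring z',np.percentile(P[bk][:,2],[5,25,50,75,95]))
for uv in[(280,240),(350,235),(385,210),(265,250),(250,180),(340,150)]: print(uv,P[uv[1],uv[0]].round(4))
# rear top yaw
q=P[100:280,200:420].reshape(-1,3);m=q[(q[:,2]>.065)&(q[:,2]<.078)]
print(cv2.minAreaRect(m[:,:2].astype(np.float32)),len(m))
print('move tool', (s:=Tt[:3,:3].T@(np.array([*cc,zt])-Tt[:3,3]))*1000)
```

```text
white 995 302 336 208 243
ztop nan [nan nan]
318.9604797363281 224.852294921875 18.505809783935547
key (0.0, 0.0) 0.0 [nan nan nan]
ring z [0.04669168 0.0473294  0.04788037 0.04840493 0.04906616]
(280, 240) [ 0.4607 -0.2737  0.0355]
(350, 235) [ 0.4536 -0.3296  0.0375]
(385, 210) [ 0.4674 -0.3606  0.0353]
(265, 250) [ 0.4553 -0.2599  0.0364]
(250, 180) [ 0.5161 -0.2693  0.0713]
(340, 150) [ 0.523  -0.3335  0.0713]
((0.515583872795105, -0.3038847744464874), (0.035919856280088425, 0.12043889611959457), 4.8934712409973145) 8611
move tool [nan nan nan]<stdin>:9: RuntimeWarning: Mean of empty slice.
  ret = um.true_divide(
```

Run:
```python
from h import *
s=robot.sense();z=np.load("/tmp/w10.npz");Tt=z['T'];c=cams.calibration("wrist");T=Tt@c['hand_eye']
for h in(.052,.058,.063):
    o,r=rays(c,T,[(319,225)]);t=(h-o[2])/r[0,2];k=o+t*r[0];print(h,'depth',t,k.round(4),'tool',(Tt[:3,:3].T@(k-s['tcp_pos'])*1000).round(1))
ct,TT=camT("top");
zt=np.load("/tmp/top0.npz");P=cloud(ct,TT,zt['d']);print(P[240:249,436:445,2].round(3))
# box centre consistency: rear block centre -> key is 46-?
```

```text
0.052 depth 0.30485634370049136 [ 0.4704 -0.3079  0.052 ] tool [ -0.3  -1.5 161.4]
0.058 depth 0.2986732110132587 [ 0.4719 -0.3082  0.058 ] tool [  1.2  -1.5 155.4]
0.063 depth 0.2935206004405648 [ 0.4731 -0.3085  0.063 ] tool [  2.5  -1.5 150.4]
[[0.048 0.057 0.063 0.056 0.059 0.053 0.056 0.049 0.049]
 [0.06  0.054 0.059 0.062 0.05  0.063 0.054 0.062 0.058]
 [0.057 0.061 0.061 0.054 0.054 0.056 0.058 0.058 0.057]
 [0.057 0.054 0.056 0.054 0.055 0.057 0.059 0.053 0.057]
 [0.055 0.06  0.055 0.054 0.063 0.056 0.065 0.055 0.055]
 [0.055 0.061 0.061 0.067 0.056 0.057 0.056 0.057 0.058]
 [0.06  0.06  0.06  0.055 0.055 0.061 0.059 0.056 0.058]
 [0.058 0.055 0.061 0.062 0.061 0.055 0.053 0.057 0.061]
 [0.057 0.06  0.055 0.061 0.066   nan 0.062 0.06  0.053]]
```

{"fn": "move_arm", "kwargs": {
  "rows": [
    [[0.3,-1.5,30,0,0,0,1],[0,0,30,0,0,0,1],[0,0,30,0,0,0,1],[0,0,20,0,0,0,1],[0,0,10,0,0,0,1],[0,0,5,0,0,0,1],[0,0,2,0,0,0,1],[0,0,0,0,0,0,1],[0,0,0,0,0,0,1]]
  ]
}}

```text
time_s: 21.45
tcp_pos: [0.4718, -0.3087, 0.0859]
orientation: [[0.978, -0.209, 0.001], [-0.209, -0.978, -0.001], [0.001, 0.001, -1.0]]
contact_force: [0.3, -0.9, 0.6]
opening: 0.004
```

Run:
```python
from h import *
s=robot.sense();print(s['tcp_pos'],s['contact_force'])
p,d=cams.camera("wrist");cv2.imwrite("pics/w11.png",p)
```

```text
[ 0.47179802 -0.30867992  0.08592767] [ 0.34590333 -0.88607465  0.62940417]
```

View pics/w11.png

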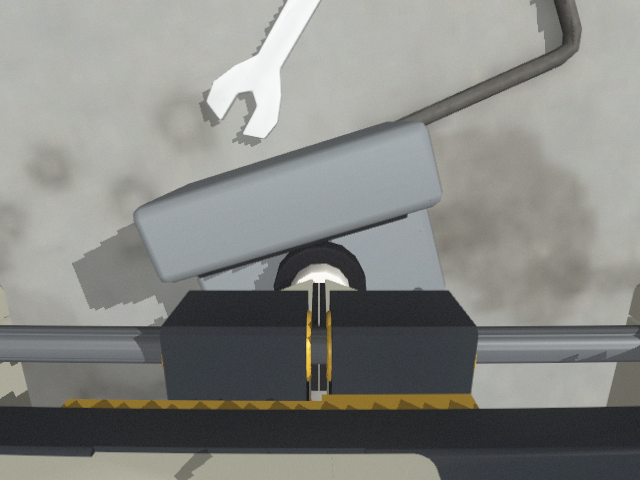

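{"fn": "move_arm", "kwargs": {
  "rows": [
    [[0,0,2,0,0,0,1],[0,0,2,0,0,0,1],[0,0,2,0,0,0,1],[0,0,1,0,0,0,1],[0,0,1,0,0,0,1],[0,0,0,0,0,0,1],[0,0,0,0,0,0,1]]
  ]
}}

```text
time_s: 22.08
tcp_pos: [0.4714, -0.3082, 0.0764]
orientation: [[0.978, -0.209, -0.001], [-0.209, -0.978, 0.001], [-0.001, -0.001, -1.0]]
contact_force: [1.3, -0.4, 3.3]
opening: 0.004
```

{"fn": "move_arm", "kwargs": {
  "rows": [
    [[0,0,1,0,0,0,1],[0,0,1,0,0,0,1],[0,0,0,0,0,0,1],[0,0,0,0,0,0,1]]
  ]
}}

```text
time_s: 22.42
tcp_pos: [0.4714, -0.3082, 0.0743]
orientation: [[0.978, -0.209, -0.001], [-0.209, -0.978, 0.001], [-0.001, -0.001, -1.0]]
contact_force: [2.0, -0.9, 5.6]
opening: 0.007
```

{"fn": "move_arm", "kwargs": {
  "rows": [
    [[0,0,1,0,0,0,1],[0,0,1,0,0,0,1],[0,0,0,0,0,0,1],[0,0,0,0,0,0,1]]
  ]
}}

```text
time_s: 22.75
tcp_pos: [0.4714, -0.3082, 0.074]
orientation: [[0.978, -0.209, -0.0], [-0.209, -0.978, 0.0], [-0.0, 0.0, -1.0]]
contact_force: [-2.4, 1.8, 18.5]
opening: 0.006
```

Hard stop at 18.5 N, above the bezel (z 0.052 against 0.048), so the key is fully down. I hold it.

{"fn": "move_arm", "kwargs": {
  "rows": [
    [[0,0,0,0,0,0,1],[0,0,0,0,0,0,1],[0,0,0,0,0,0,1],[0,0,0,0,0,0,1],[0,0,0,0,0,0,1],[0,0,0,0,0,0,1],[0,0,0,0,0,0,1],[0,0,0,0,0,0,1],[0,0,0,0,0,0,1],[0,0,0,0,0,0,1]]
  ]
}}

```text
time_s: 23.58
tcp_pos: [0.4714, -0.3082, 0.074]
orientation: [[0.978, -0.209, -0.0], [-0.209, -0.978, 0.0], [-0.0, 0.0, -1.0]]
contact_force: [-2.4, 2.1, 18.0]
opening: 0.006
```

{"fn": "move_arm", "kwargs": {
  "rows": [
    [[0,0,0,0,0,0,1],[0,0,0,0,0,0,1],[0,0,0,0,0,0,1],[0,0,0,0,0,0,1],[0,0,0,0,0,0,1],[0,0,0,0,0,0,1],[0,0,0,0,0,0,1],[0,0,0,0,0,0,1],[0,0,0,0,0,0,1],[0,0,0,0,0,0,1]]
  ]
}}

```text
time_s: 24.42
tcp_pos: [0.4715, -0.3082, 0.074]
orientation: [[0.978, -0.209, -0.0], [-0.209, -0.978, 0.0], [-0.0, 0.0, -1.0]]
contact_force: [-2.7, 2.5, 18.7]
opening: 0.005
```

{"fn": "move_arm", "kwargs": {
  "rows": [
    [[0,0,0,0,0,0,1],[0,0,0,0,0,0,1],[0,0,0,0,0,0,1],[0,0,0,0,0,0,1],[0,0,0,0,0,0,1],[0,0,0,0,0,0,1],[0,0,0,0,0,0,1],[0,0,0,0,0,0,1],[0,0,0,0,0,0,1],[0,0,0,0,0,0,1]]
  ]
}}

```text
time_s: 25.25
tcp_pos: [0.4714, -0.3082, 0.074]
orientation: [[0.978, -0.209, -0.0], [-0.209, -0.978, 0.0], [-0.0, 0.0, -1.0]]
contact_force: [-2.4, 2.5, 17.8]
opening: 0.003
```

Run:
```python
from h import *
s=robot.sense();print(s['time_s'],s['tcp_pos'],s['contact_force'])
p,d=cams.camera("wrist");cv2.imwrite("pics/w12.png",p[220:320,240:400])
```

```text
25.25 [ 0.47144989 -0.3082053   0.07401519] [-2.35508202  2.46922003 17.75081273]
```

View pics/w12.png

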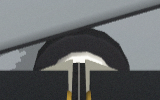

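{"fn": "move_arm", "kwargs": {
  "rows": [
    [[0,0,0,0,0,0,1],[0,0,0,0,0,0,1],[0,0,-2,0,0,0,1],[0,0,-4,0,0,0,1],[0,0,-10,0,0,0,1],[0,0,-30,0,0,0,1],[0,0,-40,0,0,0,1],[0,0,-40,0,0,0,1],[0,0,-40,0,0,0,1]]
  ]
}}

```text
time_s: 26.05
tcp_pos: [0.4704, -0.3074, 0.2395]
orientation: [[0.978, -0.209, -0.004], [-0.209, -0.978, 0.003], [-0.005, -0.002, -1.0]]
contact_force: [1.7, -0.4, 0.1]
opening: 0.004
```

{"fn": "move_arm", "kwargs": {
  "rows": [
    [[-13,2,-38,0,0,0,1],[-13,2,-38,0,0,0,1],[-36,7,0,0,0,0,1],[-36,7,0,0,0,0,1],[0,0,0,0,0,0,1],[0,0,0,0,0,0,1]]
  ]
}}

```text
time_s: 26.55
tcp_pos: [0.3703, -0.3048, 0.3147]
orientation: [[0.977, -0.211, -0.003], [-0.211, -0.977, 0.002], [-0.003, -0.002, -1.0]]
contact_force: [0.4, -1.3, -0.3]
opening: 0.004
```

Run:
```python
from h import *
s=robot.sense();print(s['time_s'],s['tcp_pos'],s['contact_force'])
p,d=cams.camera("wrist");cv2.imwrite("pics/w13.png",p)
p,d=cams.camera("top");cv2.imwrite("pics/top13.png",cv2.resize(p[130:330,150:480],None,fx=2.4,fy=2.4,interpolation=cv2.INTER_CUBIC))
```

```text
26.55 [ 0.37027791 -0.30484799  0.31466876] [ 0.42132049 -1.30487139 -0.2548574 ]
```

View pics/w13.png

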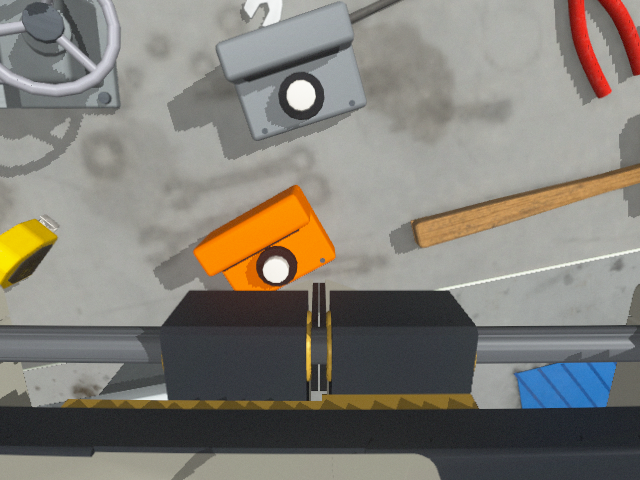

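View pics/top13.png

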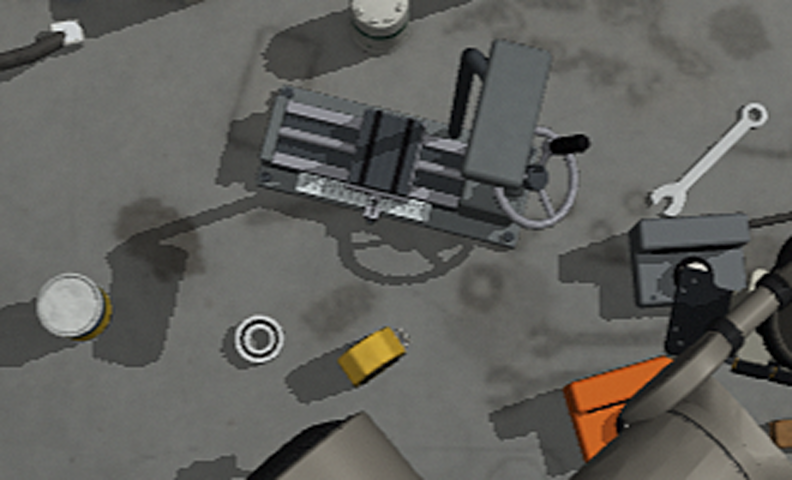

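The key is up again (white key at (301,95)). The bystanders look unmoved and the pointer still points at the rider, and the robot is clear of everything.

Run:
```python
from bench import robot
print(robot.finish_job())
```

```text
the job is handed in; nothing more can be done
None
```

The pointer now stands at the rider's mark and the readout key has been pressed, held and released. The job was handed in after about 27 s.

- **Handwheel:** I took the crank grip along the leaning shaft and turned the wheel about 2.9 turns clockwise. A close wrist-camera check then put pointer and mark within about 0.1–0.2 mm of each other. Forces while cranking were around 11 N or less.
- **Zero key:** I pressed the grey readout's key to a hard stop, at about 18 N, and held it for about 2.5 s. It was up again in the last picture. The stop was about 4 mm above the bezel, so I take it as the key's full travel. The wrist camera gave no depth on the white key, so I judged the stop by force.
- **Last checks:** In the last pictures the bystanders looked unmoved and the robot touched nothing. The rider's measured place read 161.0–161.6 mm before cranking and 162.2 mm after, a shift of about 1 mm or less. I put that down to calibration, since nothing touched the rider, but I did not check it further. I also did not repeat the close pointer measurement after pressing the key; the top view still showed pointer and rider together.

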